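Level the reflow hot plate

TASK

Level the blue hot plate: lay the red spirit level on its steel top with one long side flush against the raised fence and let go of it, then turn the orange knob of the levelling foot until the bubble stands centred between the two marks. Finish by pressing the level down onto the steel top with a firm, steady push, and end the program still pressing, with the bubble still centred; leave everything else on the bench where it is.

Things in the scene. Friction and masses are not known exactly. Their poses are not given: they have to be found in the camera images.
- worktop: Bare steel top of the cold blue hot plate, 260 mm long (y), clear from x -82 to +70 mm. Origin: middle of its upper face, about 50 mm above the table; x across, y along, z out of the steel. The plate stands fixed and starts 0.9 to 1.8 degrees out of level: its knob end (-y) is low; sideways (x) it is level. Only the knob tilts it, about an axis along x at y = +110 mm, 40 mm below the steel.
- fence (a point): Middle of the upper inner edge of the straight aluminium fence (12 mm thick, 260 mm long, 8 mm high above the steel) along the steel's +x edge; its inner face is at worktop x = +70 mm. The level lies flush when its long axis is along worktop y and its centre line at worktop x = +57 mm.
- foot (a point): Rubber pad of the levelling foot on the table, right under the knob. Coarse right-hand screw: turning the knob clockwise (seen from above) raises this end, by 0.012 rad of tilt and about 3.7 mm at the knob per radian turned. About 1.3 to 2.6 rad clockwise are needed from the start; it can be overturned by 1.3 rad. It stays where it is left; friction about 0.15 N m.
- knob_top (a point): Centre of the flat top of the orange fluted round knob of the levelling foot, 40 mm across; its side wall reaches 28 mm below the top, and the grey arm under it begins 36 mm below the top. At worktop x = 0, y = -195 mm, 65 mm beyond the plate's end; top 18 mm above the steel's plane.
- level: Red and black spirit level, 180 mm long (its x), 26 mm wide (y), 50 mm high (z), about 0.3 kg; origin at the centre of its underside. It starts upright on the table, to the left of the hot plate. The sides are plain and may be gripped anywhere; the top is flat and solid from 30 to 90 mm either side of the middle, with the lime-green vial in a slot between.
- bubble (a point): The pale bubble (about 16 mm long, 8 mm across) in the lime-green vial at the middle of the level's top. It runs along the level's x, towards the higher end, 0.40 mm per 0.001 rad of slope (4.8 mm per radian of the knob when the level lies along the plate), and settles within about 1 s. Centred when it coincides with vial_mark.
- vial_mark (a point): Middle of the vial, halfway between its two black rings (which are 18 mm apart); 46 mm above the level's underside.
- circuit_board: Bystander: green circuit board 80 x 60 mm, 20 mm high with its parts; origin under its middle.
- solder_spool: Bystander: white spool of solder standing upright, diameter 56 mm, height 50 mm; origin under its middle.
- flux_jar: Bystander: jar with a blue cap, diameter 48 mm, height 70 mm; origin under its middle.
- battery_box: Bystander: black battery holder with two green cells, 65 x 35 x 18 mm; origin under its middle.
- screwdriver: Bystander: screwdriver with a blue handle, 160 mm long, lying on the table.
- parts_dish: Bystander: white dish, diameter 70 mm, height 30 mm; origin under its middle.
Things that resemble listed ones, but are neither listed nor needed, are in the scene too. What is meant by the level is not turquoise, and is the larger of those in its own colour.

How it is judged:
By the outcome, as a careful person would: the job done as asked, in the order asked, and still so for the second after the job is handed in, while the arm keeps its last pose, push and grip.
It also fails if it takes over 72 s, if anything falls off the work surface, if the arm or the gripper's body presses on something with over 40 N, if the wrist force passes 120 N, or if a joint passes its speed limit or range.

ROBOT

A 6-joint arm with a two-finger parallel gripper is mounted at the origin on the work surface. World frame = base frame: x ahead of the robot, y to its left, z up, the work surface at z = 0. Lengths are in m, angles in rad, forces in N, time in s.
With the tool pointing down it reaches from about 0.35 to 0.975 m from the base axis. Payload 4.9 kg.
Tool frame: the origin (TCP) lies midway between the tips of the shut fingers; the grasp point (between the pads) lies 19 mm behind it; y points along the fingers, z is the direction in which the jaws open and shut, and the axes are right-handed (so a half turn about y gives the same grasp; the last joint's range is limited). The gripper opens to 85 mm and grips with 20 to 120 N. Pads are 22 mm wide; open, the fingers measure 114 mm over their backs; the gripper's body (76 mm by 85 mm) begins 54 mm behind the grasp point. The pads swing forward as they close: fully open they stand 13 mm farther back than shut.
Start: joints at [-1.39, 0.053, 1.613, -0, 1.476, -0.119], TCP at [0.185, -0.597, 0.231] pointing down, gripper open.
Joint ranges: [-3.01, 3.01], [-1.01, 2.22], [0.06, 2.58], [-1.02, 4.17], [0.09, 2.62], [-3.14, 3.14]. Speed limits (rad/s): [2.57, 2.57, 3.14, 3.14, 3.14, 3.14].

INTERFACE

Orientations are given as a unit quaternion [w, x, y, z].
In Python, from plant import * gives the robot as it stands.
- The arm moves only by the shell command python3 -m crank 'ROWS'. ROWS is JSON, a list that holds one entry, the list of rows, each a list of 5 numbers: the gripper command: -1 is shut, 1 is fully open, values between are in proportion, then the shift along the tool's x, y, z in cm, then the turn about the tool's y in degrees. In form: [[[jaw, dx, dy, dz, twist], ...]]. A call has 1 to 8 rows; each row shifts and turns the commanded pose from where the row before left it, along the tool's axes as they then stand; what a row does not reach is not made up. A row lasts 1/8 s, in which the tool goes at most 62.5 mm and 10.7 degrees, less where a joint would pass 70% of its speed; a pose out of reach is approached as far as the arm can. A call with a gripper value outside its range is refused whole. The fingers move at their own pace and stop on an object; the grip force is fixed at half the most. Time passes only in rows, so rows that do not move let the fingers close. It gives the time, the measured TCP pose, the force and the opening at its end, in the units of the state.
- state(): the state, without advancing time (a new reading comes with each control period).
- grab_frame(name): name is "scene" or "top"; returns a dict with "frame" (480x640x3 uint8, red, green, blue), "fx", "fy", "cx", "cy" (pixels), "D" ([k1, k2, p1, p2, k3] as OpenCV has them; the pictures are not rectified), "pose" (4x4, takes a point from camera to world coordinates). Camera axes: x right, y up, looking along -z (the intrinsics and any distortion apply to the point x, -y, -z); pixel columns grow to the right and rows downward; lengths in m; the calibration is good to about 2 mm. A picture is of the moment at which its call begins. There is no depth.
- job_done(): hands the job in, once; it reports no verdict.
The state is a dict: "time": time; "joint_pos": joint angles; "joint_vel": joint speeds; "joint_efforts": joint torques, N m; "tool_pos": TCP position; "tool_rot": TCP orientation; "contact_force": force on the tool from outside, world axes, zero at the start; "ft_torque": the same for the moment, N m; "gripper_width": opening from 0.0 (shut) to 1.0 (fully open).
Only numpy, scipy, OpenCV 4.12 (cv2) and the standard library are available. Lean on these libraries where they do the work, as an engineer would, in place of code of your own. Each camera call takes 0.05 s, during which the arm holds its last target.

## Working session

There is one attempt and no reset: what is moved stays moved. The work goes in short steps, Python scripts to look and compute and a shell command to move; the robot and the scene stay as the last step left them, time stands still between calls to the robot, and variables do not carry over. Pictures are saved under pics/ and viewed, and the job is handed in when it is done.

```bash
ls; mkdir -p pics; python3 - <<'E'
from plant import *
import cv2,numpy as np
s=state();print({k:np.round(v,3).tolist() for k,v in s.items()})
for n in("scene","top"):
    f=grab_frame(n);cv2.imwrite(f"pics/{n}0.png",f["frame"][...,::-1]);print(n,f["fx"],f["fy"],f["cx"],f["cy"],f["D"]);print(np.round(f["pose"],3))
E
```

```text
pics
{'time': 0.0, 'joint_pos': [-1.39, 0.053, 1.614, 0.0, 1.476, -0.119], 'joint_vel': [0.0, 0.0, -0.0, 0.001, -0.001, -0.0], 'joint_efforts': [0.0, -39.368, -37.018, -0.0, 0.007, -0.0], 'tool_pos': [0.184, -0.597, 0.23], 'tool_rot': [0.106, -0.106, 0.7, -0.698], 'contact_force': [0.511, 0.101, -0.101], 'ft_torque': [-0.003, -0.03, 0.043], 'gripper_width': 0.999}
scene 569.8748638123443 569.8748638123443 312.7413714632155 236.369184408216 [8.54693855e-05 0.00000000e+00 0.00000000e+00 0.00000000e+00
 0.00000000e+00]
[[ 0.23  -0.79   0.568  1.279]
 [ 0.973  0.177 -0.147 -0.2  ]
 [ 0.016  0.587  0.81   1.144]
 [ 0.     0.     0.     1.   ]]
top 445.68261366258747 445.68261366258747 322.60303309757984 252.0456213857679 [-0.03527902  0.          0.          0.          0.        ]
[[ 0.022  0.997 -0.069  0.446]
 [-1.     0.023  0.018 -0.01 ]
 [ 0.019  0.068  0.997  1.092]
 [ 0.     0.     0.     1.   ]]
```

View pics/scene0.png

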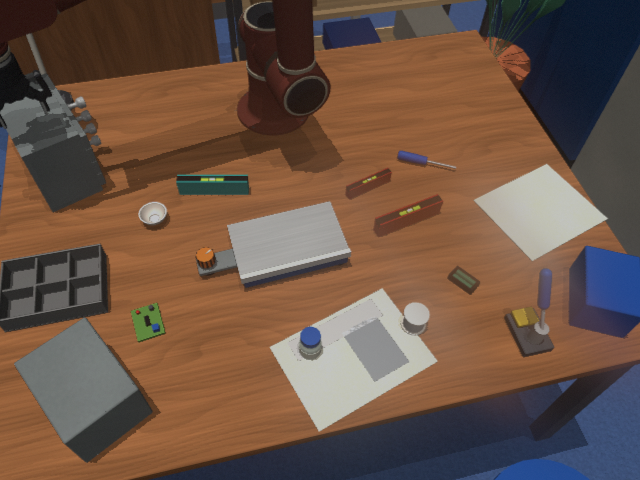

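View pics/top0.png

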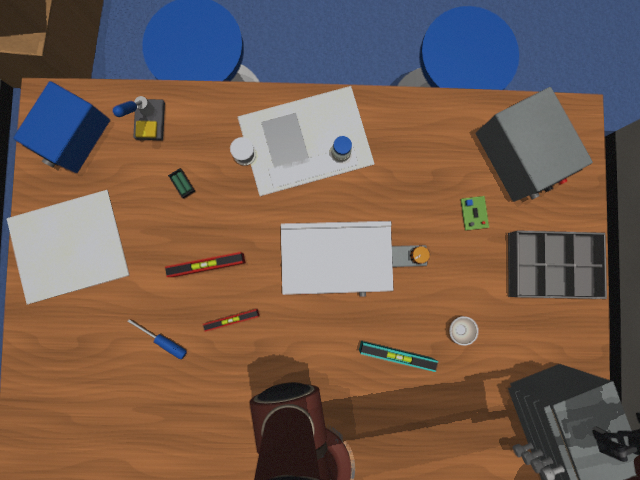

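The level could be confused with three things in the top view: large red (205,265), small red (231,320) and turquoise (398,356). By the description I choose the large red one. Next I check it in a close crop and measure.

```bash
cat > h.py <<'E'
from plant import *
import cv2,numpy as np
def und(f,uv):
    K=np.array([[f["fx"],0,f["cx"]],[0,f["fy"],f["cy"]],[0,0,1.]])
    return cv2.undistortPoints(np.array(uv,float).reshape(-1,1,2),K,np.array(f["D"],float)).reshape(-1,2)
def rays(f,uv):
    p=und(f,uv);P=np.array(f["pose"]);d=np.c_[p[:,0],-p[:,1],-np.ones(len(p))]@P[:3,:3].T
    return P[:3,3],d/np.linalg.norm(d,axis=1)[:,None]
def onz(f,uv,z):
    o,d=rays(f,uv);return o+d*((z-o[2])/d[:,2])[:,None]
def tri(fa,ua,fb,ub):
    o1,d1=rays(fa,[ua]);o2,d2=rays(fb,[ub]);d1=d1[0];d2=d2[0]
    t=np.linalg.lstsq(np.c_[d1,-d2],o2-o1,rcond=None)[0];a=o1+t[0]*d1;b=o2+t[1]*d2
    return (a+b)/2,np.linalg.norm(a-b)
def proj(f,X):
    P=np.array(f["pose"]);c=(np.atleast_2d(X)-P[:3,3])@P[:3,:3];c=c*[1,-1,-1]
    K=np.array([[f["fx"],0,f["cx"]],[0,f["fy"],f["cy"]],[0,0,1.]])
    return cv2.projectPoints(c.reshape(-1,1,3),np.zeros(3),np.zeros(3),K,np.array(f["D"],float))[0].reshape(-1,2)
def mask(f,lo,hi,roi):
    h=cv2.cvtColor(f["frame"],cv2.COLOR_RGB2HSV);m=cv2.inRange(h,lo,hi);z=np.zeros_like(m);x0,y0,x1,y1=roi;z[y0:y1,x0:x1]=m[y0:y1,x0:x1];return z
def big(m):
    c=max(cv2.findContours(m,cv2.RETR_EXTERNAL,cv2.CHAIN_APPROX_NONE)[0],key=cv2.contourArea);return c
def crop(f,roi,s,name):
    x0,y0,x1,y1=roi;cv2.imwrite(name,cv2.resize(f["frame"][y0:y1,x0:x1,::-1],None,fx=s,fy=s,interpolation=cv2.INTER_CUBIC))
E
python3 - <<'E'
from h import *
t=grab_frame("top");s=grab_frame("scene")
a=cv2.resize(t["frame"][240:340,150:270],None,fx=6,fy=6,interpolation=2)
cv2.imwrite("pics/c1.png",a[...,::-1]);crop(t,(270,210,440,310),4.5,"pics/c2.png");crop(s,(190,190,360,290),4.5,"pics/c3.png");crop(s,(340,150,460,240),6,"pics/c4.png")
E
```

```text
(no output)
```

View pics/c1.png

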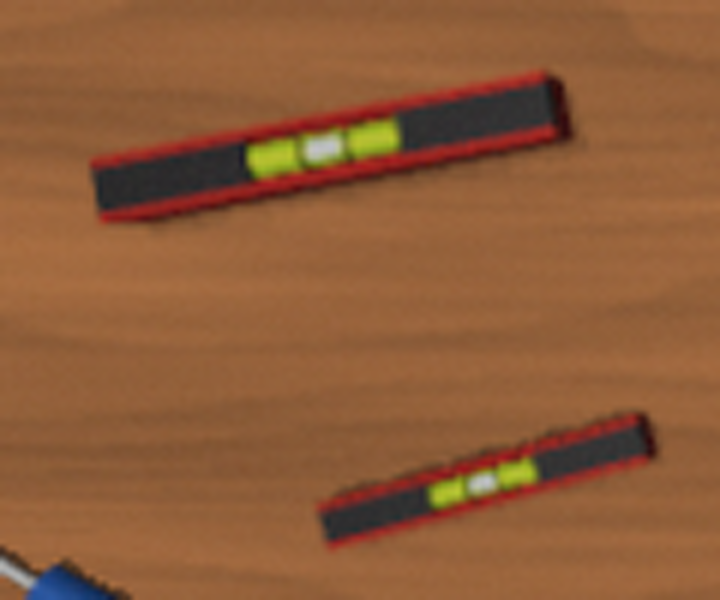

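View pics/c2.png

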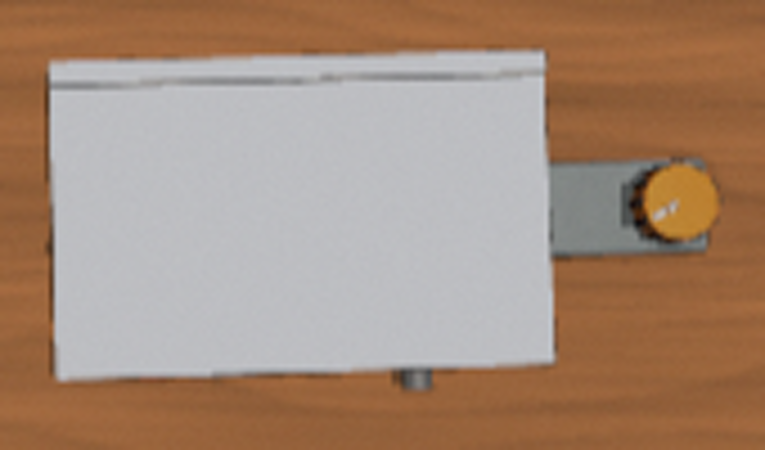

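View pics/c3.png

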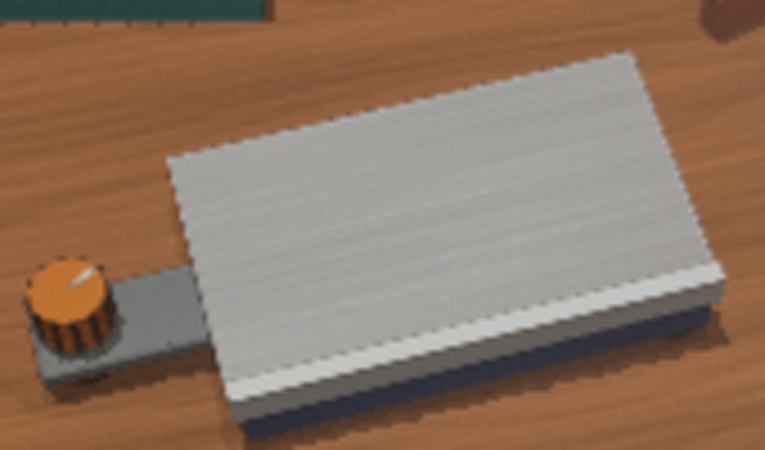

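View pics/c4.png

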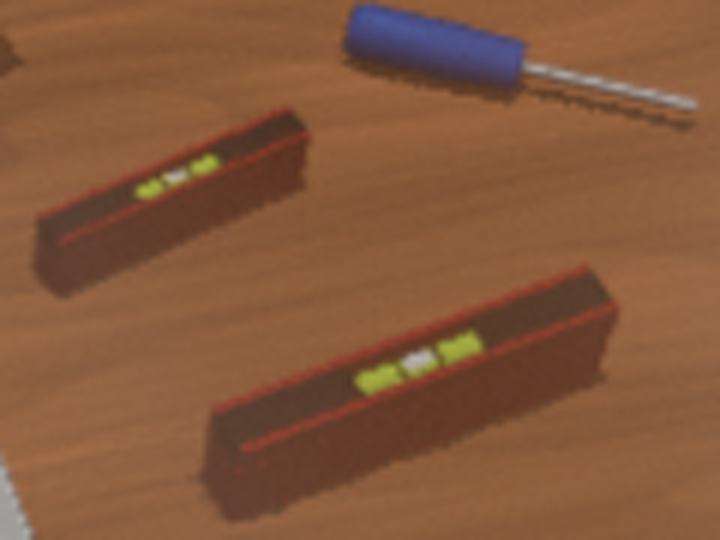

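The crop confirms the choice. The large red level has its top corners at about (166,267) to (241,252) and the small one is clearly shorter. The plate's fence is on its far (+x) edge and the knob is at about (421,255).

```bash
python3 - <<'E'
from h import *
np.set_printoptions(precision=4,suppress=True)
t=grab_frame("top");s=grab_frame("scene")
c=lambda L,k,o:np.array(L,float)/k+o-0.5+.5/k
L=c([(93,161),(545,73),(558,135),(100,220)],6,[150,240])
X=onz(t,L,.05);print("level",X,X.mean(0),[np.linalg.norm(X[i]-X[(i+1)%4]) for i in range(4)])
LS=c([(215,410),(588,267),(617,308),(240,450)],6,[340,150]);
X=onz(s,LS,.05);print("levelS",X,X.mean(0),[np.linalg.norm(X[i]-X[(i+1)%4]) for i in range(4)])
P=c([(57,379),(553,361)],4.5,[270,210]);print("plate near",onz(t,P,.049))
F=c([(49,63),(545,51)],4.5,[270,210]);print("fence outer",onz(t,F,.057))
PS=c([(632,52),(167,158)],4.5,[190,190]);print("plateS near",onz(s,PS,.049))
FS=c([(715,264),(228,384),(724,279),(232,400)],4.5,[190,190]);print("fenceS inner,outer",onz(s,FS,.057))
for i in range(2):print("tri",tri(t,P[i],s,PS[i]),tri(t,F[i],s,FS[2+i]))
k=c([(680,202)],4.5,[270,210]);ks=c([(67,291)],4.5,[190,190]);print("knob",onz(t,k,.063),onz(s,ks,.063),tri(t,k[0],s,ks[0]))
E
```

```text
level [[0.4759 0.338  0.05  ]
 [0.5142 0.1635 0.05  ]
 [0.4902 0.1576 0.05  ]
 [0.4531 0.3343 0.05  ]] [0.4834 0.2483 0.05  ] [np.float64(0.17867065016548045), np.float64(0.02475399515963518), np.float64(0.18049669257323023), np.float64(0.023131392623399884)]
levelS [[0.4907 0.1605 0.05  ]
 [0.4521 0.3358 0.05  ]
 [0.4758 0.3397 0.05  ]
 [0.5124 0.1644 0.05  ]] [0.4828 0.2501 0.05  ] [np.float64(0.17944970735996518), np.float64(0.023968194723267614), np.float64(0.17907274646953877), np.float64(0.022042026191336727)]
plate near [[ 0.4184  0.0631  0.049 ]
 [ 0.4331 -0.1942  0.049 ]]
fence outer [[ 0.5817  0.0712  0.057 ]
 [ 0.5943 -0.1869  0.057 ]]
plateS near [[ 0.4149  0.066   0.049 ]
 [ 0.4318 -0.1945  0.049 ]]
fenceS inner,outer [[ 0.5676  0.0709  0.057 ]
 [ 0.5846 -0.1852  0.057 ]
 [ 0.5777  0.073   0.057 ]
 [ 0.5942 -0.1847  0.057 ]]
tri (array([0.4187, 0.0637, 0.0541]), np.float64(0.002042284298346135)) (array([0.5811, 0.0712, 0.0624]), np.float64(0.0008554757345029403))
tri (array([ 0.433 , -0.1942,  0.0504]), np.float64(0.000521968247310227)) (array([ 0.5944, -0.1857,  0.0577]), np.float64(0.002031468120385493))
knob [[ 0.5165 -0.2568  0.063 ]] [[ 0.5155 -0.256   0.063 ]] (array([ 0.5165, -0.2562,  0.0645]), np.float64(0.0005316822592142094))
```

```bash
cat >> h.py <<'E'
from scipy.spatial.transform import Rotation as R
def tool():
    s=state();q=s["tool_rot"];M=R.from_quat([q[1],q[2],q[3],q[0]]).as_matrix();return s,np.array(s["tool_pos"]),M
def togo(p,zang=None):
    """shift in cm along tool axes as they stand, and twist (deg, + = clockwise from above) for jaw axis world angle zang (mod 180)"""
    s,t,M=tool();d=M.T@(np.array(p)-t)*100
    print("t",s["time"],"tcp",t.round(4),"shift cm",d.round(2),"width",round(s["gripper_width"],3),"F",np.round(s["contact_force"],1),"q",np.round(s["joint_pos"],2))
    za=np.degrees(np.arctan2(M[1,2],M[0,2]));
    print("jaw angle",round(za,1),"tilt",np.round(M[:,1],3), end=" ")
    if zang is not None: print("twist",round((za-zang+90)%180-90,1))
    else: print()
E
python3 - <<'E'
from h import *
s,t,M=tool();print(M.round(3))
lv=np.degrees(np.arctan2(-.2148,.977));
togo([.483,.249,.15],12.4)
E
```

```text
[[-0.955 -0.     0.295]
 [-0.295  0.001 -0.955]
 [-0.    -1.    -0.001]]
t 0.3 tcp [ 0.1845 -0.5969  0.2309] shift cm [-53.5    8.14 -72.  ] width 0.995 F [ 0.7  0.2 -0. ] q [-1.39  0.05  1.61 -0.    1.48 -0.12]
jaw angle -72.8 tilt [-0.     0.001 -1.   ] twist -85.2
```

```bash
python3 -m crank '[[[1,0,0,0,-10.65],[1,0,0,0,-10.65],[1,0,0,0,-10.65],[1,0,0,0,-10.65],[1,0,0,0,-10.65],[1,0,0,0,-10.65],[1,0,0,0,-10.65],[1,0,0,0,-10.65]]]'
python3 -m crank '[[[1,-2.4,0,4.6,0],[1,-2.4,0,4.6,0],[1,-2.4,0,4.6,0],[1,-2.4,0,4.6,0],[1,-2.4,0,4.6,0],[1,-2.4,0,4.6,0],[1,-2.4,0,4.6,0],[1,-2.4,0,4.6,0]]]'
python3 - <<'E'
from h import *
togo([.483,.249,.15],12.4)
E
```

```text
time: 1.3
tool_pos: [0.1846, -0.597, 0.2312]
tool_rot: [0.552, -0.552, 0.442, -0.441]
contact_force: [-0.0, 0.4, 0.4]
gripper_width: 1.001
time: 2.3
tool_pos: [0.504, -0.3295, 0.2314]
tool_rot: [-0.551, 0.551, -0.443, 0.443]
contact_force: [-0.4, -1.2, -0.1]
gripper_width: 1.003
t 2.3 tcp [ 0.504  -0.3295  0.2314] shift cm [-56.96   8.12  10.34] width 1.003 F [-0.4 -1.2 -0.1] q [-0.7  -0.    1.67 -0.    1.47 -0.92]
jaw angle 12.4 tilt [ 0. -0. -1.] twist -0.0
```

```bash
python3 -m crank '[[[1,-5.7,0,1.03,0],[1,-5.7,0,1.03,0],[1,-5.7,0,1.03,0],[1,-5.7,0,1.03,0],[1,-5.7,0,1.03,0],[1,-5.7,0,1.03,0],[1,-5.7,0,1.03,0],[1,-5.7,0,1.03,0]]]'
python3 -m crank '[[[1,-5.7,0,1.05,0],[1,-5.66,0,1.05,0],[1,0,4,0,0],[1,0,4.1,0,0],[1,0,0,0,0]]]'
python3 - <<'E'
from h import *
togo([.483,.249,.020],12.4)
f=grab_frame("scene");crop(f,(330,80,490,260),4,"pics/g1.png")
E
```

```text
time: 3.3
tool_pos: [0.4853, 0.1342, 0.2316]
tool_rot: [0.551, -0.551, 0.443, -0.443]
contact_force: [0.8, -0.4, 0.3]
gripper_width: 1.004
time: 3.92
tool_pos: [0.479, 0.2471, 0.1463]
tool_rot: [-0.549, 0.554, -0.445, 0.442]
contact_force: [0.3, -0.6, 1.0]
gripper_width: 1.0
t 3.925 tcp [0.479  0.2471 0.1463] shift cm [-0.11 12.63  0.54] width 1.0 F [ 0.3 -0.6  1. ] q [ 0.34 -0.08  1.89  0.    1.34  0.12]
jaw angle 12.4 tilt [-0.008 -0.003 -1.   ] twist 0.0
```

View pics/g1.png

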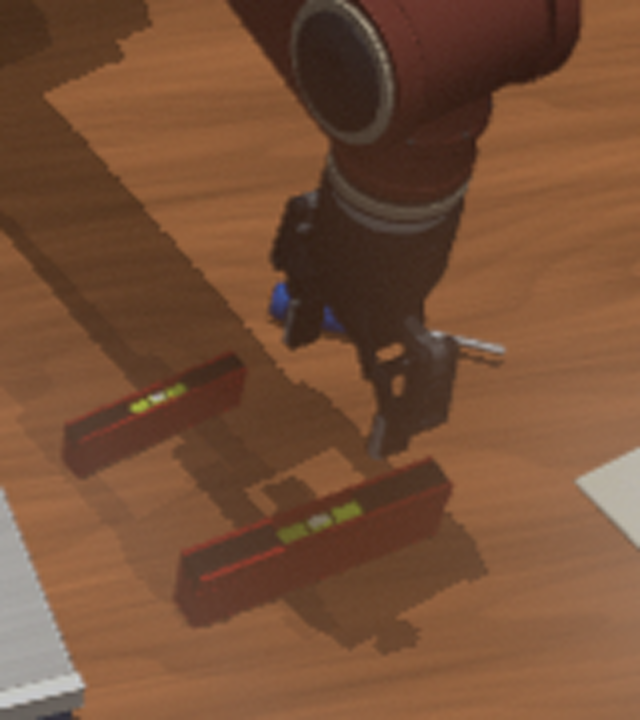

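The gripper is over the large level (crop 310,530), clear of the small one. Descending to grip.

```bash
python3 -m crank '[[[1,-0.1,4,0.3,0],[1,0,4,0,0],[1,0,3,0,0],[1,0,1.5,0,0],[1,0,0,0,0],[1,0,0,0,0]]]'
python3 - <<'E'
from h import *
togo([.483,.249,.020],12.4)
E
python3 -m crank '[[[-1,0,0,0,0],[-1,0,0,0,0],[-1,0,0,0,0],[-1,0,0,0,0],[-1,0,0,0,0],[-1,0,0,0,0],[-1,0,0,0,0]]]'
```

```text
time: 4.72
tool_pos: [0.4862, 0.25, 0.0275]
tool_rot: [0.552, -0.55, 0.443, -0.444]
contact_force: [0.2, 0.3, -0.3]
gripper_width: 1.003
t 4.725 tcp [0.4862 0.25   0.0275] shift cm [ 0.03  0.75 -0.33] width 1.003 F [ 0.2  0.3 -0.3] q [0.34 0.08 1.94 0.   1.11 0.12]
jaw angle 12.4 tilt [ 0.003  0.001 -1.   ] twist -0.0
time: 5.6
tool_pos: [0.484, 0.2494, 0.0257]
tool_rot: [-0.551, 0.551, -0.444, 0.443]
contact_force: [-3.9, -0.9, 5.5]
gripper_width: 0.293
```

Grip is too near the top edge, so I reopen, lower 9 mm and regrip.

```bash
python3 -m crank '[[[1,0,0,0,0],[1,0,0,0,0],[1,0,0,0,0],[1,0,0.9,0,0],[1,0,0,0,0],[1,0,0,0,0]]]'
python3 -m crank '[[[-1,0,0,0,0],[-1,0,0,0,0],[-1,0,0,0,0],[-1,0,0,0,0],[-1,0,0,0,0],[-1,0,0,0,0],[-1,0,0,0,0]]]'
python3 -m crank '[[[-1,0,-2,0,0],[-1,0,-3,0,0],[-1,0,-4,0,0],[-1,0,-3,0,0],[-1,0,0,0,0]]]'
python3 - <<'E'
from h import *
togo([.5625,-.058,.13],3.4)
f=grab_frame("scene");crop(f,(330,80,490,260),4,"pics/g2.png")
E
```

```text
time: 6.35
tool_pos: [0.4843, 0.2494, 0.016]
tool_rot: [-0.551, 0.551, -0.443, 0.443]
contact_force: [0.6, -0.7, -0.2]
gripper_width: 1.001
time: 7.22
tool_pos: [0.4846, 0.2495, 0.0166]
tool_rot: [0.551, -0.551, 0.443, -0.443]
contact_force: [-1.4, -0.0, 4.4]
gripper_width: 0.292
time: 7.85
tool_pos: [0.4865, 0.2501, 0.1399]
tool_rot: [0.553, -0.549, 0.442, -0.444]
contact_force: [0.3, 0.3, -4.0]
gripper_width: 0.293
t 7.85 tcp [0.4865 0.2501 0.1399] shift cm [31.73  0.97  0.82] width 0.293 F [ 0.3  0.3 -4. ] q [ 0.34 -0.06  1.89 -0.    1.31  0.12]
jaw angle 12.4 tilt [ 0.007  0.002 -1.   ] twist 9.0
```

View pics/g2.png

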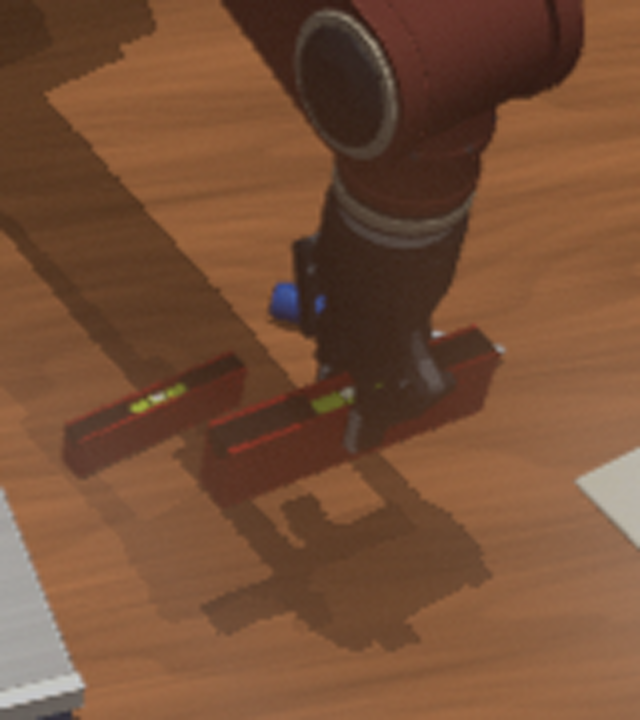

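The level is lifted and level in the grip. I refine the plate yaw with line fits before carrying it.

```bash
python3 - <<'E'
from h import *
t=cv2.cvtColor(cv2.imread("pics/top0.png"),cv2.COLOR_BGR2GRAY).astype(float);f=grab_frame("top")
# subpixel max gradient per column
def edge(y0,y1,sign,z,xs=range(288,386)):
    pts=[]
    for x in xs:
        c=cv2.GaussianBlur(t[:,x-1:x+2].mean(1)[:,None],(1,3),0)[:,0]
        g=np.gradient(c)*sign;w=np.clip(g[y0:y1],0,None);k=np.argmax(w);sl=slice(max(k-2,0),k+3)
        pts.append((x,y0+np.sum(np.arange(y0,y1)[sl]*w[sl])/w[sl].sum()))
    X=onz(f,pts,z)[:,:2];
    vx,vy,px,py=cv2.fitLine(X.astype(np.float32),cv2.DIST_HUBER,0,.001,.001).ravel()
    if vy<0:vx,vy=-vx,-vy
    print("angle",np.degrees(np.arctan2(-vx,vy)).round(2),"x at y=-.061",px+vx/vy*(-.061-py), "res",np.std((X-[px,py])@[vy,-vx]))
edge(285,300,-1,.05);edge(217,226,1,.058);edge(223,232,-1,.05)
E
```

```text
angle 2.01 x at y=-.061 -0.22310491 res 0.00048061094697919734
angle 2.19 x at y=-.061 0.091276936 res 0.00037222832339314923
angle 2.18 x at y=-.061 0.06617433 res 0.0004207676764817741
```

```bash
python3 - <<'E'
from h import *
f=grab_frame("top");print(np.round(f["pose"],3));print(onz(f,[(281.6,293.7),(421,255)],.05))
cv2.imwrite("pics/top1.png",f["frame"][...,::-1])
E
```

```text
[[ 0.022  0.997 -0.069  0.446]
 [-1.     0.023  0.018 -0.01 ]
 [ 0.019  0.068  0.997  1.092]
 [ 0.     0.     0.     1.   ]]
[[ 0.4186778   0.06461814  0.05      ]
 [ 0.51625257 -0.26061484  0.05      ]]
```

View pics/top1.png

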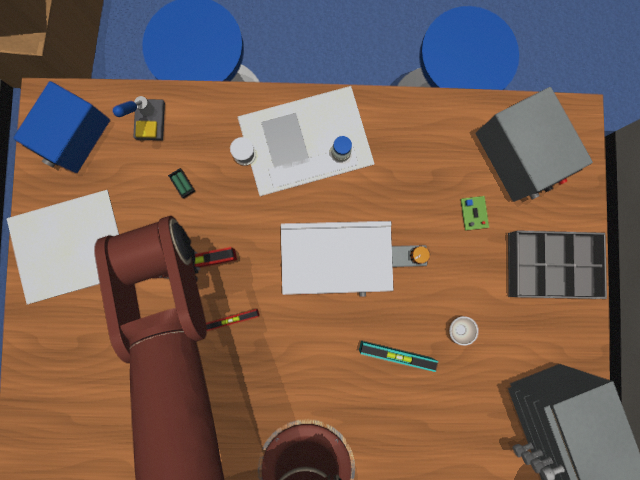

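```bash
python3 - <<'E'
from h import *
t=cv2.cvtColor(cv2.imread("pics/top0.png"),cv2.COLOR_BGR2GRAY).astype(float);f=grab_frame("top")
def edge(y0,y1,sign,z,xs=range(288,386)):
    pts=[]
    for x in xs:
        c=t[:,x-1:x+2].mean(1);g=np.gradient(c)*sign;w=np.clip(g[y0:y1],0,None);k=np.argmax(w);sl=slice(max(k-2,0),k+3)
        pts.append((x,y0+np.sum(np.arange(y0,y1)[sl]*w[sl])/w[sl].sum()))
    X=onz(f,pts,z)[:,:2]
    a,b=np.polyfit(X[:,1]+.061,X[:,0],1);print("angle",np.degrees(np.arctan(-a)).round(2),"x at y=-.061",b.round(4),"res",np.std(X[:,0]-a*(X[:,1]+.061)-b).round(5))
edge(285,300,-1,.05);edge(217,226,1,.058);edge(223,232,-1,.05)
E
```

```text
angle 2.14 x at y=-.061 -0.2232 res 0.0004
angle 2.18 x at y=-.061 0.0914 res 0.00039
angle 2.17 x at y=-.061 0.0655 res 0.0006
```

```bash
python3 - <<'E'
from h import *
t=cv2.cvtColor(cv2.imread("pics/top0.png"),cv2.COLOR_BGR2GRAY).astype(float);f=grab_frame("top")
def edge(y0,y1,sign,z,xs=range(288,386)):
    pts=[]
    for x in xs:
        c=t[:,x-1:x+2].mean(1);g=np.gradient(c)*sign;w=np.clip(g[y0:y1],0,None);k=np.argmax(w);sl=slice(max(k-2,0),k+3)
        pts.append((x,np.sum(np.arange(y0,y1)[sl]*w[sl])/w[sl].sum()))
    X=onz(f,pts,z)[:,:2]
    a,b=np.polyfit(X[:,1]+.061,X[:,0],1);print("angle",np.degrees(np.arctan(-a)).round(2),"x at y=-.061",b.round(4),"res",np.std(X[:,0]-a*(X[:,1]+.061)-b).round(5))
edge(285,300,-1,.05);edge(217,226,1,.058);edge(223,232,-1,.05)
E
```

```text
angle 2.93 x at y=-.061 0.425 res 0.00038
angle 2.81 x at y=-.061 0.5886 res 0.00041
angle 2.81 x at y=-.061 0.5797 res 0.0006
```

```bash
python3 -m crank '[[[-1,0,0,0,9.3],[-1,0,0,0,0]]]'
python3 -m crank '[[[-1,3.9,0,0.7,0],[-1,3.9,0,0.7,0],[-1,3.9,0,0.7,0],[-1,3.9,0,0.7,0],[-1,3.9,0,0.7,0],[-1,3.9,0,0.7,0],[-1,3.9,0,0.7,0],[-1,3.8,0,0.7,0]]]'
python3 -m crank '[[[-1,0,2,0,0],[-1,0,2,0,0],[-1,0,1,0,0],[-1,0,0,0,0]]]'
python3 - <<'E'
from h import *
togo([.557,-.058,.0675],3.1)
f=grab_frame("scene");crop(f,(190,130,390,290),4,"pics/g3.png")
E
```

```text
time: 8.35
tool_pos: [0.4837, 0.2492, 0.1347]
tool_rot: [-0.513, 0.515, -0.486, 0.485]
contact_force: [1.1, 0.0, -3.2]
gripper_width: 0.293
time: 9.35
tool_pos: [0.5569, -0.0593, 0.1354]
tool_rot: [-0.514, 0.514, -0.486, 0.485]
contact_force: [0.4, 1.1, -2.3]
gripper_width: 0.294
time: 9.85
tool_pos: [0.5558, -0.0569, 0.0844]
tool_rot: [-0.513, 0.514, -0.487, 0.485]
contact_force: [0.4, 0.1, -2.6]
gripper_width: 0.3
t 9.85 tcp [ 0.5558 -0.0569  0.0844] shift cm [0.11 1.69 0.12] width 0.3 F [ 0.4  0.1 -2.6] q [-0.24  0.04  1.89  0.    1.22 -0.29]
jaw angle 3.2 tilt [-0.003  0.001 -1.   ] twist 0.1
```

View pics/g3.png

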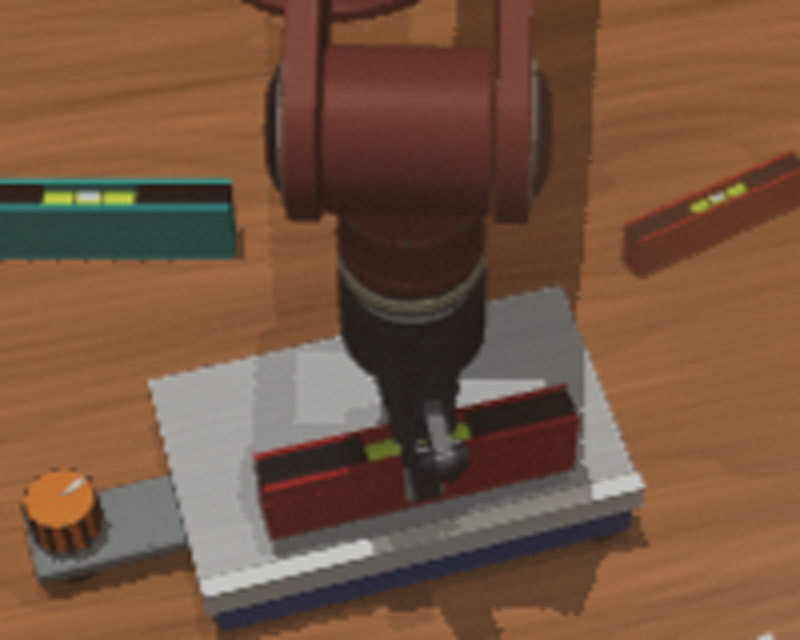

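The level is about 18 mm above the steel and inside the fence. Lowering until contact.

```bash
python3 -m crank '[[[-1,0,0.8,0,0],[-1,0,0.5,0,0],[-1,0,0,0,0]]]'
for i in 1; do python3 -m crank '[[[-1,0,0.1,0,0],[-1,0,0,0,0]]]'; python3 -m crank '[[[-1,0,0.1,0,0],[-1,0,0,0,0]]]'; python3 -m crank '[[[-1,0,0.1,0,0],[-1,0,0,0,0]]]'; done
```

```text
time: 10.28
tool_pos: [0.5567, -0.058, 0.0728]
tool_rot: [-0.513, 0.513, -0.487, 0.486]
contact_force: [0.4, -0.4, -3.2]
gripper_width: 0.293
time: 10.52
tool_pos: [0.5572, -0.0582, 0.0725]
tool_rot: [0.513, -0.513, 0.486, -0.487]
contact_force: [0.2, -0.1, -3.4]
gripper_width: 0.296
time: 10.78
tool_pos: [0.5571, -0.0581, 0.0713]
tool_rot: [-0.513, 0.513, -0.486, 0.486]
contact_force: [-0.2, -0.1, -2.4]
gripper_width: 0.292
time: 11.02
tool_pos: [0.557, -0.0581, 0.0702]
tool_rot: [-0.513, 0.513, -0.486, 0.486]
contact_force: [-0.1, -0.3, -3.5]
gripper_width: 0.3
```

```bash
python3 -m crank '[[[-1,0,0.1,0,0],[-1,0,0,0,0]]]'; python3 -m crank '[[[-1,0,0.1,0,0],[-1,0,0,0,0]]]'; python3 -m crank '[[[-1,0,0.1,0,0],[-1,0,0,0,0]]]'
```

```text
time: 11.28
tool_pos: [0.5572, -0.0582, 0.0698]
tool_rot: [-0.513, 0.513, -0.486, 0.486]
contact_force: [-1.9, -0.5, -0.1]
gripper_width: 0.297
time: 11.52
tool_pos: [0.5574, -0.0583, 0.0693]
tool_rot: [0.513, -0.513, 0.486, -0.486]
contact_force: [-3.2, -2.2, 4.8]
gripper_width: 0.292
time: 11.78
tool_pos: [0.5576, -0.0587, 0.0685]
tool_rot: [-0.513, 0.513, -0.486, 0.487]
contact_force: [-2.8, -2.3, 5.5]
gripper_width: 0.296
```

```bash
python3 -m crank '[[[-0.1,0,0,0,0],[-0.1,0,0,0,0],[-0.1,0,0,0,0],[-0.1,0,0,0,0]]]'; python3 -m crank '[[[-0.1,0,0,0.3,0],[-0.1,0,0,0.3,0],[-0.1,0,0,0,0]]]'; python3 -m crank '[[[-0.1,0,0,0.2,0],[-0.1,0,0,0,0]]]';python3 -m crank '[[[-0.1,0,0,0.2,0],[-0.1,0,0,0,0]]]'
```

```text
time: 12.28
tool_pos: [0.5571, -0.058, 0.0672]
tool_rot: [0.513, -0.513, 0.486, -0.486]
contact_force: [-0.1, 0.4, -0.0]
gripper_width: 0.45
time: 12.65
tool_pos: [0.5634, -0.0578, 0.0674]
tool_rot: [0.513, -0.513, 0.486, -0.486]
contact_force: [-0.2, 0.4, -0.5]
gripper_width: 0.45
time: 12.9
tool_pos: [0.5645, -0.0577, 0.0672]
tool_rot: [-0.513, 0.514, -0.487, 0.486]
contact_force: [-3.6, -0.2, 2.6]
gripper_width: 0.449
time: 13.15
tool_pos: [0.5671, -0.0575, 0.0671]
tool_rot: [0.513, -0.513, 0.486, -0.486]
contact_force: [-2.2, -0.3, 0.4]
gripper_width: 0.45
```

```bash
for i in 1; do python3 -m crank '[[[-0.1,0,0,0.1,0],[-0.1,0,0,0,0]]]';python3 -m crank '[[[-0.1,0,0,0.1,0],[-0.1,0,0,0,0]]]';python3 -m crank '[[[-0.1,0,0,0.1,0],[-0.1,0,0,0,0]]]'; done | grep -E "tool_pos|force"
```

```text
tool_pos: [0.5682, -0.0574, 0.0672]
contact_force: [-0.9, 0.2, 0.2]
tool_pos: [0.5684, -0.0574, 0.0671]
contact_force: [-5.0, -0.1, 2.4]
tool_pos: [0.5685, -0.0574, 0.0672]
contact_force: [-8.6, -0.2, 5.8]
```

```bash
python3 - <<'E'
from h import *
f=grab_frame("scene");crop(f,(220,200,360,290),5.5,"pics/g4.png")
E
```

```text
(no output)
```

View pics/g4.png

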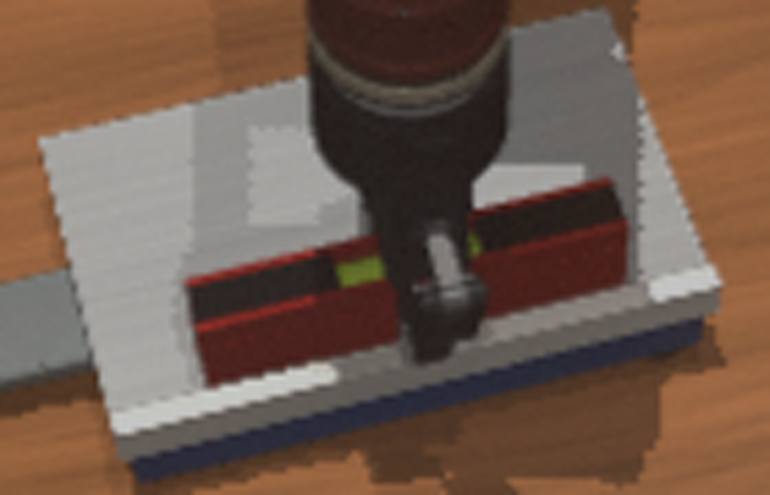

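Force rises with no motion, so the level is against the fence. Backing off and rising.

```bash
python3 -m crank '[[[-0.1,0,0,-0.5,0],[-0.1,0,0,-0.4,0],[0.2,0,0,0,0],[0.2,0,-2,0,0],[0.2,0,-5,0,0],[1,0,-5,0,0],[1,6,0,0,0],[1,6,0,0,0]]]';  python3 -m crank '[[[1,4,0,-2,0],[1,4,0,-1,0]]]'
python3 - <<'E'
from h import *
f=grab_frame("scene");crop(f,(190,190,360,290),4.5,"pics/g5.png")
togo([.5165,-.257,.12],60)
f=grab_frame("top");crop(f,(270,210,440,310),4.5,"pics/g6.png")
E
```

```text
time: 14.95
tool_pos: [0.569, -0.179, 0.191]
tool_rot: [0.514, -0.513, 0.484, -0.488]
contact_force: [0.3, 0.2, -1.3]
gripper_width: 1.006
time: 15.2
tool_pos: [0.5418, -0.261, 0.1893]
tool_rot: [0.513, -0.513, 0.486, -0.487]
contact_force: [1.4, 0.0, -0.4]
gripper_width: 1.004
t 15.25 tcp [ 0.5409 -0.2654  0.1894] shift cm [-1.    6.93 -2.4 ] width 0.998 F [-2.1 -2.4  0.1] q [-0.58  0.03  1.71 -0.    1.4  -0.63]
jaw angle 2.9 tilt [ 0.002 -0.005 -1.   ] twist -57.1
```

View pics/g5.png

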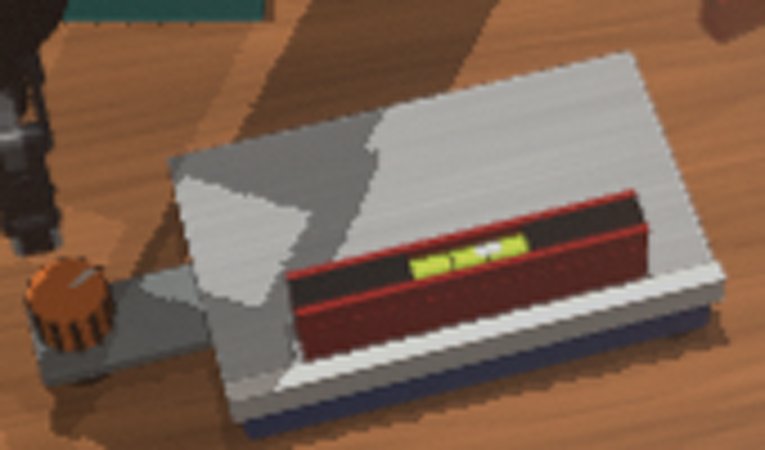

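View pics/g6.png

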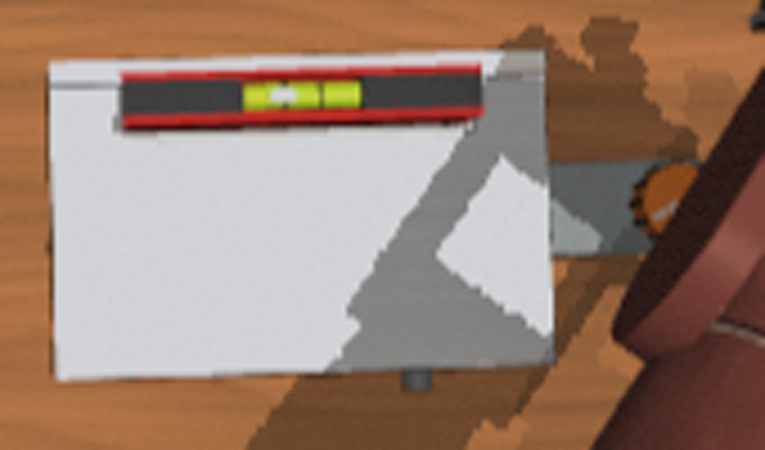

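```bash
cat >> h.py <<'E'
YW=np.array([-.053,.9986,0])
def bubble(name="top",z=.098,save=None):
    f=grab_frame(name);h=cv2.cvtColor(f["frame"],cv2.COLOR_RGB2HSV).astype(int)
    c=np.array([.5625,-.058,z]);uv=proj(f,[c])[0].astype(int);roi=np.zeros(h.shape[:2],bool);roi[uv[1]-25:uv[1]+25,uv[0]-60:uv[0]+60]=1
    g=roi&(h[...,0]>22)&(h[...,0]<50)&(h[...,1]>110)&(h[...,2]>70)
    ys,xs=np.nonzero(g)
    if len(xs)<20: print("few green",len(xs));return
    hull=cv2.convexHull(np.c_[xs,ys].astype(np.int32));m=np.zeros(h.shape[:2],np.uint8);cv2.fillConvexPoly(m,hull,1);m=cv2.erode(m,np.ones((2,2),np.uint8))
    yy,xx=np.nonzero(m);w=np.clip(150-h[yy,xx,1],0,150)*(h[yy,xx,2]>150)
    b=np.array([(xx*w).sum()/w.sum(),(yy*w).sum()/w.sum()])
    V=onz(f,np.c_[xs,ys],z);s=(V-c)@YW;B=(onz(f,[b],z)[0]-c)@YW
    print(name,"vial ends mm",(s.min()*1000).round(1),(s.max()*1000).round(1),"mid",((s.min()+s.max())*500).round(1),"bubble",(B*1000).round(1),"offset +y mm",((B-(s.min()+s.max())/2)*1000).round(1))
    x0,y0=uv-[60,40]
    if save: crop(f,(x0,y0,x0+120,y0+80),6.5,save)
E
python3 - <<'E'
from h import *
bubble("top",save="pics/b1.png");bubble("scene",save="pics/b2.png")
E
```

```text
top vial ends mm -30.4 28.2 mid -1.1 bubble 9.0 offset +y mm 10.1
scene vial ends mm -29.4 30.8 mid 0.7 bubble 10.8 offset +y mm 10.1
```

View pics/b1.png

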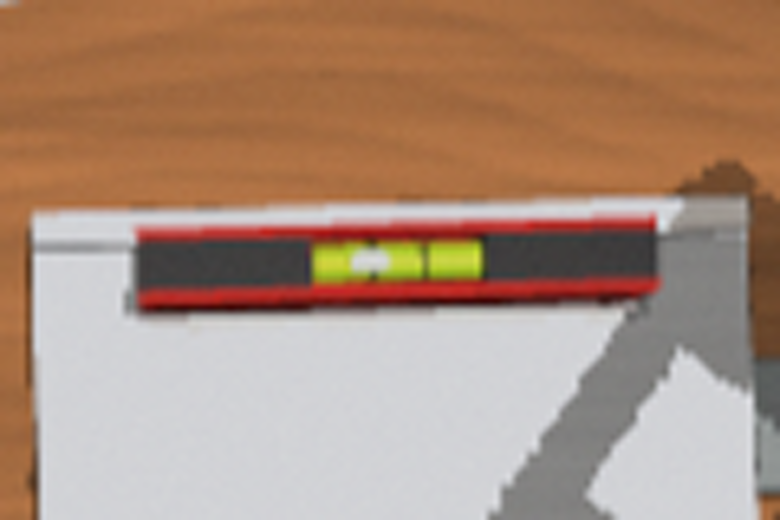

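View pics/b2.png

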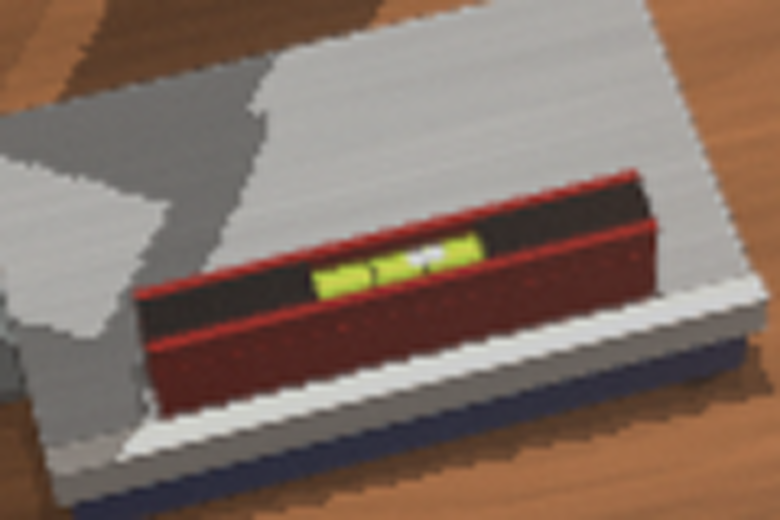

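The bubble is 10.1 mm toward +y in both views, so about 2.1 rad (120°) clockwise is needed. Moving to the knob.

```bash
python3 -m crank '[[[1,-0.8,3,-2.4,0],[1,0,3,0,0],[1,0,0,0,0],[1,0,0,0,0]]]'
python3 - <<'E'
from h import *
togo([.5165,-.2565,.038])
f=grab_frame("scene");crop(f,(150,170,300,300),5,"pics/k1.png")
E
```

```text
time: 15.9
tool_pos: [0.5186, -0.2522, 0.129]
tool_rot: [0.514, -0.513, 0.485, -0.487]
contact_force: [0.3, 0.1, 1.0]
gripper_width: 1.0
t 15.9 tcp [ 0.5186 -0.2522  0.129 ] shift cm [ 0.41  9.1  -0.25] width 1.0 F [0.3 0.1 1. ] q [-0.58  0.02  1.82  0.    1.3  -0.64]
jaw angle 3.1 tilt [ 0.002 -0.001 -1.   ]
```

View pics/k1.png

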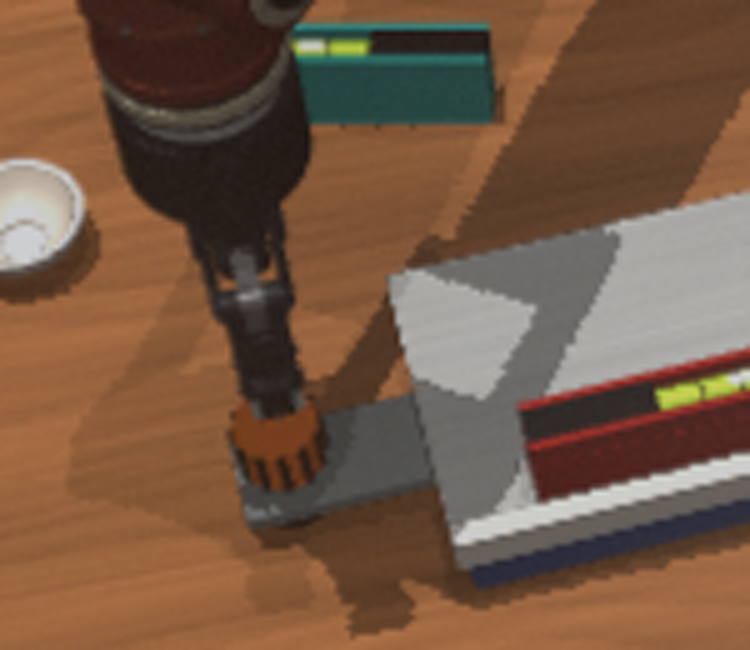

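```bash
python3 -m crank '[[[1,0.4,3,-0.25,0],[1,0,3,0,0],[1,0,2,0,0],[1,0,1,0,0],[1,0,0,0,0],[1,0,0,0,0]]]'
python3 - <<'E'
from h import *
togo([.5165,-.2565,.038])
f=grab_frame("scene");crop(f,(150,170,300,300),5,"pics/k2.png")
E
```

```text
time: 16.7
tool_pos: [0.5161, -0.2572, 0.0386]
tool_rot: [0.513, -0.513, 0.486, -0.487]
contact_force: [-0.9, -0.0, 0.1]
gripper_width: 1.001
t 16.7 tcp [ 0.5161 -0.2572  0.0386] shift cm [-0.07  0.06  0.04] width 1.001 F [-0.9 -0.   0.1] q [-0.59  0.14  1.87  0.    1.14 -0.65]
jaw angle 3.1 tilt [ 0.002 -0.001 -1.   ]
```

View pics/k2.png

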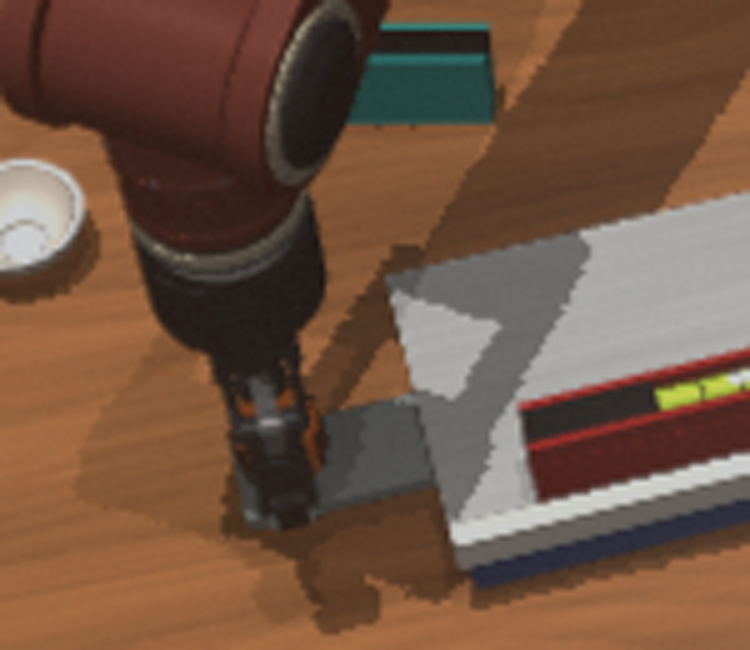

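The fingers straddle the knob at crop (275,450). Closing, then a first test turn.

```bash
python3 -m crank '[[[-1,0,0,0,0],[-1,0,0,0,0],[-1,0,0,0,0],[-1,0,0,0,0],[-1,0,0,0,0],[-1,0,0,0,0]]]'
python3 -m crank '[[[-1,0,-0.06,0,10],[-1,0,-0.06,0,10],[-1,0,-0.06,0,10],[-1,0,0,0,0]]]'
python3 - <<'E'
from h import *
togo([.5165,-.2565,.038])
E
```

```text
time: 17.5
tool_pos: [0.5154, -0.2567, 0.0379]
tool_rot: [0.513, -0.513, 0.486, -0.486]
contact_force: [-2.4, 1.2, 6.4]
gripper_width: 0.45
time: 18.0
tool_pos: [0.5148, -0.2564, 0.0398]
tool_rot: [0.369, -0.37, 0.603, -0.602]
contact_force: [-3.9, 3.2, 7.9]
gripper_width: 0.448
t 18.0 tcp [ 0.5148 -0.2564  0.0398] shift cm [-0.07  0.18  0.15] width 0.448 F [-3.9  3.2  7.9] q [-0.59  0.13  1.87 -0.    1.14 -0.12]
jaw angle -27.0 tilt [-0.002  0.001 -1.   ]
```

```bash
python3 -m crank '[[[-1,0,-0.07,0,10],[-1,0,-0.07,0,10],[-1,0,-0.07,0,10],[-1,0,-0.07,0,10],[-1,0,-0.07,0,10],[-1,0,0,0,0]]]'
python3 - <<'E'
from h import *
togo([.5165,-.2565,.038])
bubble("top");bubble("scene",save="pics/b3.png")
E
```

```text
time: 18.75
tool_pos: [0.5145, -0.2554, 0.043]
tool_rot: [0.079, -0.081, 0.704, -0.701]
contact_force: [-4.4, 4.9, 8.8]
gripper_width: 0.448
t 18.75 tcp [ 0.5145 -0.2554  0.043 ] shift cm [-0.18  0.5   0.15] width 0.448 F [-4.4  4.9  8.8] q [-0.59  0.13  1.87  0.    1.15  0.75]
jaw angle -77.0 tilt [-0.003  0.003 -1.   ] 
top vial ends mm -28.3 30.4 mid 1.1 bubble 5.4 offset +y mm 4.3
scene vial ends mm -27.4 32.9 mid 2.8 bubble 6.5 offset +y mm 3.7
```

View pics/b3.png

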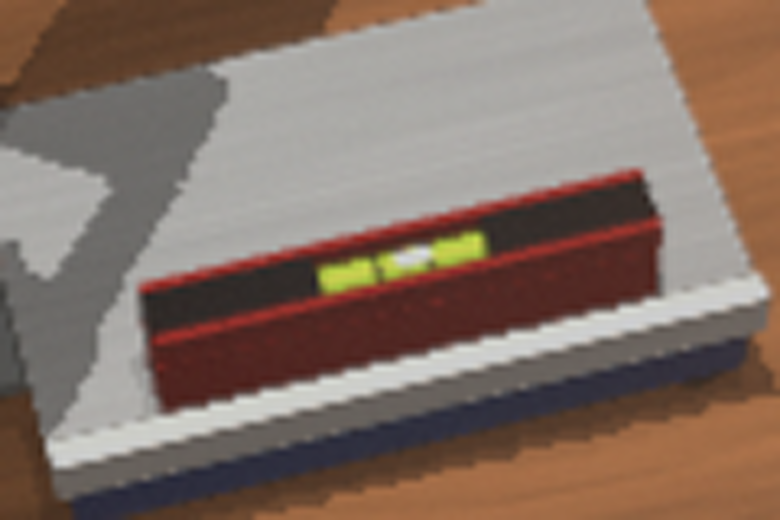

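```bash
python3 -m crank '[[[-1,0,-0.07,0,10],[-1,0,-0.07,0,10],[-1,0,-0.07,0,10],[-1,0,-0.03,0,5],[-1,0,0,0,0],[-1,0,0,0,0],[-1,0,0,0,0],[-1,0,0,0,0]]]'
python3 -m crank '[[[-1,0,0,0,0],[-1,0,0,0,0],[-1,0,0,0,0],[-1,0,0,0,0],[-1,0,0,0,0],[-1,0,0,0,0]]]'
python3 - <<'E'
from h import *
togo([.5165,-.2565,.038])
bubble("top",save="pics/b4t.png");bubble("scene",save="pics/b4.png")
E
```

```text
time: 19.85
tool_pos: [0.5145, -0.2548, 0.0453]
tool_rot: [-0.136, 0.133, 0.695, -0.693]
contact_force: [-4.3, 7.2, 9.1]
gripper_width: 0.447
time: 20.6
tool_pos: [0.5145, -0.2548, 0.0453]
tool_rot: [-0.136, 0.133, 0.695, -0.693]
contact_force: [-4.0, 7.2, 9.5]
gripper_width: 0.447
t 20.6 tcp [ 0.5145 -0.2548  0.0453] shift cm [-0.26  0.73  0.09] width 0.447 F [-4.   7.2  9.5] q [-0.59  0.12  1.87  0.    1.15  1.36]
jaw angle -111.9 tilt [-0.003  0.004 -1.   ] 
top vial ends mm -28.3 30.5 mid 1.1 bubble 1.5 offset +y mm 0.4
scene vial ends mm -27.3 33.1 mid 2.9 bubble 3.6 offset +y mm 0.7
```

View pics/b4.png

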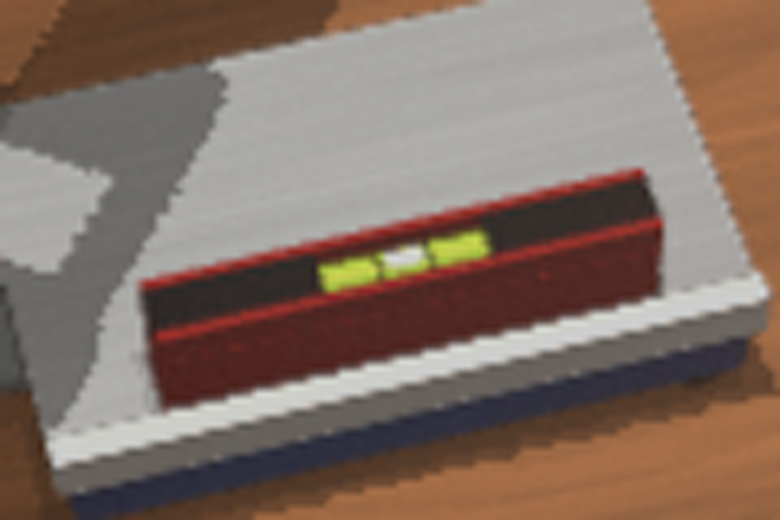

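View pics/b4t.png

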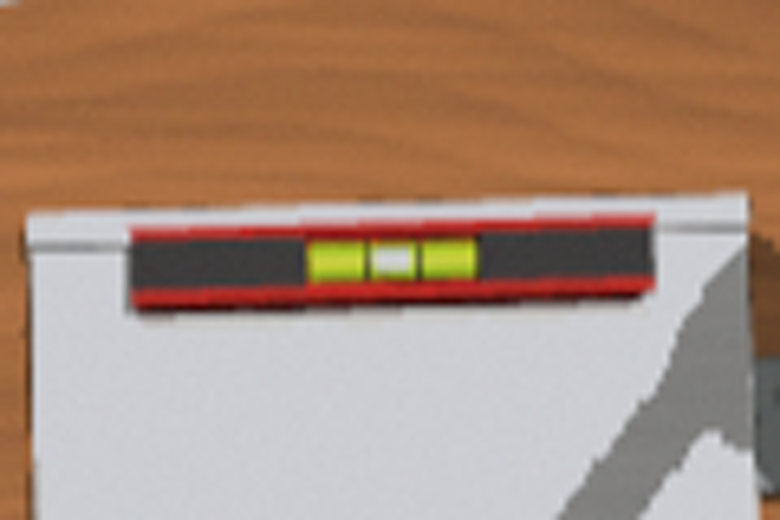

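Bubble offset is now +0.4 mm (top) and +0.7 mm (scene), so one more 6° turn.

```bash
python3 -m crank '[[[-1,0,-0.04,0,6],[-1,0,0,0,0],[-1,0,0,0,0],[-1,0,0,0,0],[-1,0,0,0,0],[-1,0,0,0,0],[-1,0,0,0,0],[-1,0,0,0,0]]]'
python3 -m crank '[[[-1,0,0,0,0],[-1,0,0,0,0],[-1,0,0,0,0]]]'
python3 - <<'E'
from h import *
for i in range(3): bubble("top");bubble("scene")
E
```

```text
time: 21.7
tool_pos: [0.5145, -0.2546, 0.0456]
tool_rot: [-0.172, 0.169, 0.688, -0.685]
contact_force: [-3.7, 7.6, 9.6]
gripper_width: 0.441
time: 22.08
tool_pos: [0.5145, -0.2547, 0.0456]
tool_rot: [-0.172, 0.169, 0.688, -0.685]
contact_force: [-4.6, 7.8, 8.5]
gripper_width: 0.447
top vial ends mm -28.3 30.5 mid 1.1 bubble 1.2 offset +y mm 0.1
scene vial ends mm -26.6 33.1 mid 3.2 bubble 3.1 offset +y mm -0.1
top vial ends mm -28.3 30.5 mid 1.1 bubble 1.2 offset +y mm 0.1
scene vial ends mm -26.6 33.1 mid 3.2 bubble 3.1 offset +y mm -0.1
top vial ends mm -28.3 30.5 mid 1.1 bubble 1.2 offset +y mm 0.0
scene vial ends mm -26.6 33.1 mid 3.2 bubble 3.1 offset +y mm -0.1
```

```bash
python3 -m crank '[[[0.3,0,0,0,0],[0.3,0,0,0,0],[0.3,0,0,0,0],[0.3,0,-2,0,0],[0.3,0,-4,0,0],[0.3,0,-4,0,0],[0.3,0,-3,0,0],[0.3,0,0,0,0]]]'
python3 - <<'E'
from h import *
bubble("top");bubble("scene",save="pics/b5.png")
c=np.array([.5625,-.058,.16]);togo(c-.055*YW+[0,.001,0],-86.9)
E
```

```text
time: 23.38
tool_pos: [0.5173, -0.2581, 0.1806]
tool_rot: [0.168, -0.173, -0.685, 0.687]
contact_force: [0.3, -0.1, -0.1]
gripper_width: 0.65
top vial ends mm -28.3 30.5 mid 1.1 bubble 1.0 offset +y mm -0.1
scene vial ends mm -26.6 33.1 mid 3.2 bubble 3.1 offset +y mm -0.1
t 23.475 tcp [ 0.5152 -0.2567  0.1758] shift cm [  2.34   1.58 -15.14] width 0.65 F [-0.7  0.3 -1. ] q [-0.59 -0.02  1.78 -0.    1.38  1.47]
jaw angle -117.9 tilt [ 0.001 -0.001 -1.   ] twist -31.0
```

View pics/b5.png

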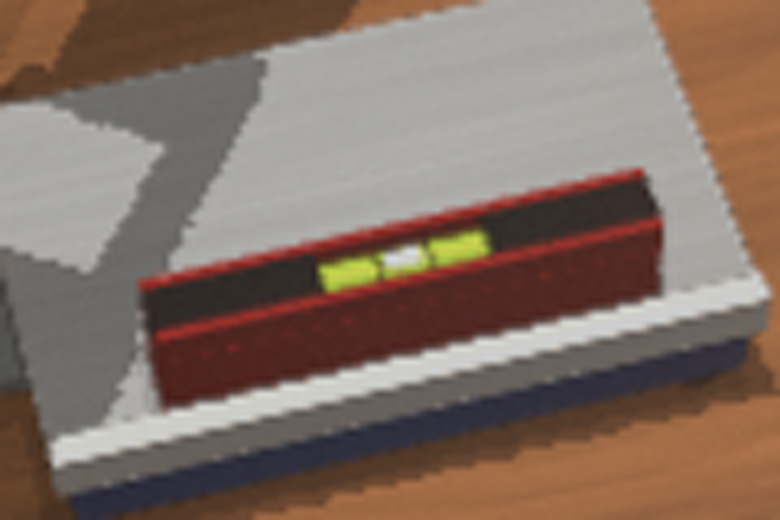

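Bubble is centred after release (−0.1 mm in both views). Next I shut the fingers, align with the level and go over the solid top, 55 mm to +y of the middle.

```bash
python3 -m crank '[[[-1,0,0,0,-10.4],[-1,0,0,0,-10.4],[-1,0,0,0,-10.2],[-1,-1.16,0,-5.06,0],[-1,-1.16,0,-5.06,0],[-1,-1.16,0,-5.06,0],[-1,-1.16,0,-5.06,0],[-1,-1.16,0,-5.06,0]]]'
python3 -m crank '[[[-1,0,2,0,0],[-1,0,2,0,0],[-1,0,0.5,0,0],[-1,0,0,0,0],[-1,0,0,0,0]]]'
python3 - <<'E'
from h import *
c=np.array([.5625,-.058,.10]);togo(c+.055*YW+[0,.002,0],-86.9)
bubble("top",save="pics/p1t.png");bubble("scene",save="pics/p1.png")
E
```

```text
time: 24.48
tool_pos: [0.5584, 0.0009, 0.1733]
tool_rot: [0.018, -0.02, 0.707, -0.707]
contact_force: [0.2, -0.4, 0.4]
gripper_width: 0.001
time: 25.1
tool_pos: [0.56, -0.0017, 0.1311]
tool_rot: [-0.019, 0.018, -0.707, 0.707]
contact_force: [0.5, 0.4, 0.8]
gripper_width: -0.001
t 25.1 tcp [ 0.56   -0.0017  0.1311] shift cm [ 0.04  3.11 -0.06] width -0.001 F [0.5 0.4 0.8] q [-0.14 -0.02  1.86 -0.    1.3   1.38]
jaw angle -87.0 tilt [ 0.001 -0.    -1.   ] twist -0.1
few green 7
scene vial ends mm -26.6 32.3 mid 2.8 bubble 2.0 offset +y mm -0.8
```

View pics/p1.png

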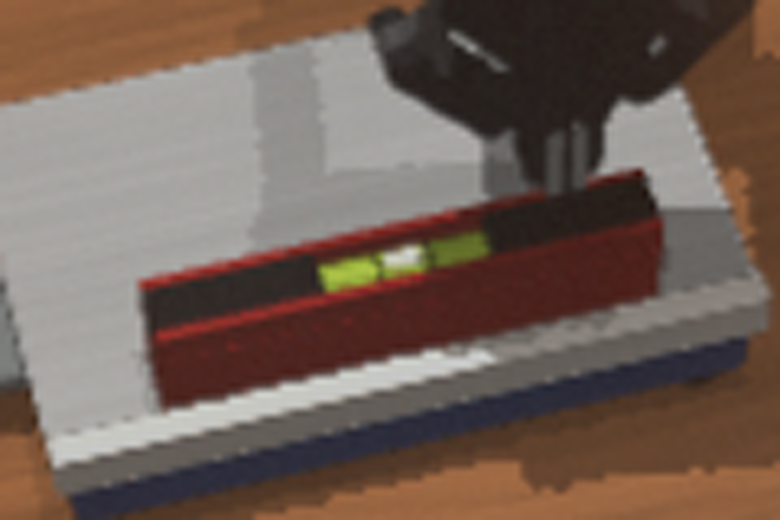

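The fingertips sit over the solid top at crop (560,180). The bubble is still between the rings, with a shadow biasing the colour estimate. Descending gently.

```bash
(python3 -m crank '[[[-1,0,1.5,0,0],[-1,0,0.7,0,0],[-1,0,0,0,0]]]'
python3 -m crank '[[[-1,0,0.2,0,0],[-1,0,0,0,0]]]'
python3 -m crank '[[[-1,0,0.1,0,0],[-1,0,0,0,0]]]'
python3 -m crank '[[[-1,0,0.1,0,0],[-1,0,0,0,0]]]'
python3 -m crank '[[[-1,0,0.1,0,0],[-1,0,0,0,0]]]'
python3 -m crank '[[[-1,0,0.1,0,0],[-1,0,0,0,0]]]') | grep -E "tool_pos|force"
```

```text
tool_pos: [0.5585, -0.0007, 0.1069]
contact_force: [-0.4, 0.2, 1.0]
tool_pos: [0.5596, -0.0008, 0.1065]
contact_force: [-0.6, -0.1, 0.6]
tool_pos: [0.5596, -0.0009, 0.1055]
contact_force: [0.1, -0.1, 0.4]
tool_pos: [0.5595, -0.0009, 0.1043]
contact_force: [-0.3, -0.3, -0.1]
tool_pos: [0.5597, -0.0009, 0.1041]
contact_force: [-1.6, 0.5, 5.0]
tool_pos: [0.56, -0.0009, 0.1041]
contact_force: [-3.9, 0.9, 9.6]
```

```bash
(python3 -m crank '[[[-1,0.03,0.1,0,0],[-1,0,0,0,0]]]'
python3 -m crank '[[[-1,0.03,0.1,0,0],[-1,0,0,0,0]]]'
python3 -m crank '[[[-1,0.03,0.1,0,0],[-1,0,0,0,0],[-1,0,0,0,0]]]') | grep -E "tool_pos|force"
```

```text
tool_pos: [0.5601, -0.0009, 0.1041]
contact_force: [-5.2, 1.2, 13.7]
tool_pos: [0.5601, -0.0009, 0.1041]
contact_force: [-6.9, 0.6, 16.6]
tool_pos: [0.5602, -0.0008, 0.104]
contact_force: [-7.6, 2.1, 19.9]
```

```bash
(python3 -m crank '[[[-1,0.05,0.1,0,0],[-1,0,0,0,0]]]'
python3 -m crank '[[[-1,0.05,0.05,0,0],[-1,0,0,0,0],[-1,0,0,0,0],[-1,0,0,0,0],[-1,0,0,0,0],[-1,0,0,0,0],[-1,0,0,0,0],[-1,0,0,0,0]]]') | grep -E "tool_pos|force"
python3 - <<'E'
from h import *
bubble("scene",save="pics/p2.png");s=state();print(s["time"],np.round(s["contact_force"],1))
f=grab_frame("top");cv2.imwrite("pics/p2t.png",f["frame"][...,::-1])
f=grab_frame("scene");cv2.imwrite("pics/p2s.png",f["frame"][...,::-1])
E
```

```text
tool_pos: [0.5602, -0.0009, 0.104]
contact_force: [-9.0, 1.8, 23.8]
tool_pos: [0.5601, -0.0009, 0.104]
contact_force: [-7.9, 1.9, 24.5]
scene vial ends mm -26.6 32.3 mid 2.8 bubble 1.9 offset +y mm -0.9
29.0 [-9.5  2.1 24.4]
```

View pics/p2.png

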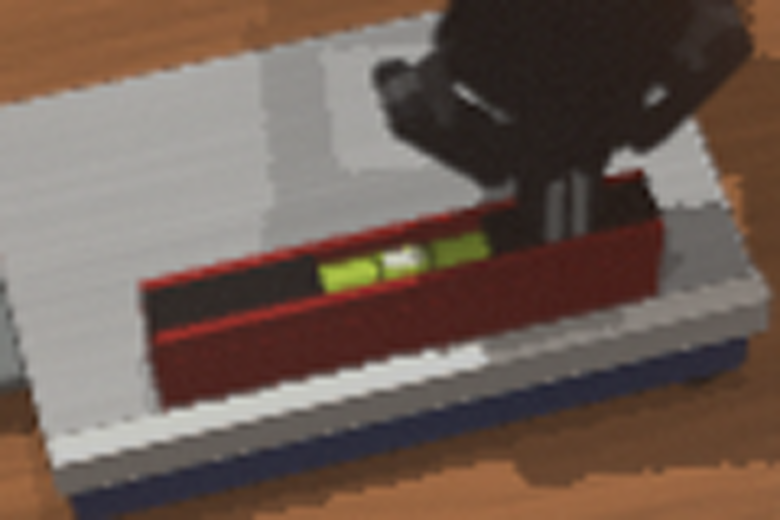

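View pics/p2s.png

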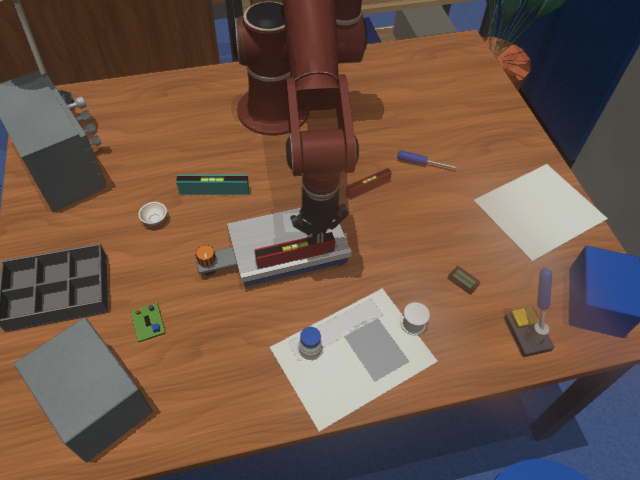

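The scene view shows the bubble between the rings (crop rings at 378 and 428, bubble at about 404). The push is steady at about 24 N and the bystanders look unmoved, so I hand in.

```bash
python3 - <<'E'
from h import *
s=state();print(s["time"],np.round(s["contact_force"],1),np.round(s["tool_pos"],4));print(job_done())
E
```

```text
29.1 [-9.2  2.2 25.1] [ 0.5601 -0.0009  0.104 ]
the job is handed in; nothing more can be done
None
```

The hot plate is levelled and the job is handed in at about 29 s, with the arm still pressing the level down at about 25 N.

- **Placing:** I gripped the larger red level, set it on the steel and let go of it. I then nudged it towards the fence until the force rose (8.6 N) with no further motion, which I took as flush.
- **Levelling:** I turned the knob clockwise about 121°. After letting go of the knob, the bubble was within 0.1 mm of centred in both cameras.
- **Pressing:** I pushed with the closed fingertips on the solid top, 55 mm from the middle towards the end away from the knob. The push also put about 9 N sideways on the level, into the fence.

**Last checks:**
- By eye, the scene picture taken while pressing shows the bubble between its rings.
- The colour estimate there disagreed slightly, at −0.9 mm. It already read −0.8 mm before contact, when the gripper's shadow fell on the vial, so I put it down to the shadow.
- The arm hid the vial from the top camera during the push, so that view could not confirm it.
- The bystanders looked unmoved in the scene picture; I did not measure them.

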